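# Load a panel into a spring-jawed board holder

### The arm

A 6-joint arm with a two-finger parallel gripper is mounted at the origin on the work surface. World frame = base frame: x ahead of the robot, y to its left, z up, the work surface at z = 0. Lengths are in m, angles in degrees, forces in N, time in s.
With the tool pointing down it reaches from about 0.3 to 0.75 m from the base axis. Payload 8.5 kg.
Tool frame: the origin (TCP) lies between the finger pads; the fingertips stand 17 mm ahead of it and the grasp point (between the pads) lies 2 mm behind it; z points along the fingers, y is the direction in which the jaws open and shut (so a half turn about z gives the same grasp; the last joint's range is limited). The gripper opens to 85 mm and grips with 20 to 120 N. Pads are 22 mm wide; open, the fingers measure 114 mm over their backs; the gripper's body (76 mm by 85 mm) begins 54 mm behind the grasp point. The pads swing forward as they close: fully open they stand 13 mm farther back than shut.
Start: joints at [-87.68, 21.807, 74.336, -0, 83.858, -12.336], TCP at [0.139, -0.532, 0.248] pointing down, gripper open.
Joint ranges: [-178.18, 178.18], [-50.72, 133.34], [12.68, 142.11], [-81.47, 261.47], [9.98, 163.14], [-165.26, 165.26]. Speed limits (degrees/s): [136.94, 136.94, 180, 180, 180, 180].

### API

Orientations are given as a 3x3 rotation matrix whose columns are the frame's x, y, z axes.
In Python, from rig import readout, eyes, env gives the robot as it stands.
- The arm moves only by the tool arm_command, never from a script. Its argument "rows" is text: rows parted by semicolons, each of 7 numbers parted by spaces: the closure, from 0 (fully open) to 1 (shut), then the shift along the tool's x, y, z in mm, then the turn, a rotation vector about the tool's x, y, z in degrees. In form: grip dx dy dz rx ry rz; .... A call has 1 to 5 rows; each row shifts and turns the commanded pose from where the row before left it, along the tool's axes as they then stand; what a row does not reach is not made up. A row lasts 1/12 s, in which the tool goes at most 41.7 mm and 7.16 degrees, less where a joint would pass 70% of its speed; a pose out of reach is approached as far as the arm can. A call with a gripper value outside its range is refused whole. The fingers move at their own pace and stop on an object; "squeeze" is the grip in N (left out, the last holds). Time passes only in rows, so rows that do not move let the fingers close. It gives the time, the measured TCP pose, the force and the opening at its end, in the units of the state.
- readout.observe(): the state, without advancing time (a new reading comes with each control period).
- eyes.get_image(name): name is "scene" or "top" or "wrist"; returns the picture (400x640x3 uint8, red, green, blue); there is no depth.
- eyes.camera_model(name): a dict with "mtx" (3x3 intrinsics, pixels), "k1" (the pictures are not rectified: a ray, as slopes to the right and down, at radius r is drawn at 1 + k1 r^2 times it, then the intrinsics apply), "view" (4x4, takes a point from world to camera coordinates). Camera axes: x right, y up, looking along -z (the intrinsics and any distortion apply to the point x, -y, -z); pixel columns grow to the right and rows downward; lengths in m; the calibration is good to about 2 mm. A picture is of the moment at which its call begins: read the wrist's pose just before it. camera_model takes no time and is no camera call; for the wrist camera it gives the pose at the moment of the call.
- env.close_job(): hands the job in, once; it reports no verdict.
The state is a dict: "time_s": time; "q": joint angles; "qvel": joint speeds; "joint_efforts": joint torques, N m; "position": TCP position; "tool_rot": TCP orientation; "ft_force": force on the tool from outside, world axes, zero at the start; "wrist_torque": the same for the moment, N m; "grip_width": finger opening in m.
Only numpy, scipy, OpenCV 4.12 (cv2) and the standard library are available. Lean on these libraries where they do the work, as an engineer would, in place of code of your own. Each camera call takes 0.05 s, during which the arm holds its last target. There are 200 camera calls.

### The job

Load the longer dark wooden panel into the spring-jawed board holder: push one end into a sprung jaw with the other end raised, lower that end inside the opposite jaw, then release it so that the springs centre it, flat on both ledges with both ends under the lips. Be gentle: press with no more than about 20 N, never driving a jaw hard against its stop or forcing the panel down onto a lip. Leave the shorter panel and the other things on the bench where they are.

Things in the scene. Friction and masses are not known exactly. Their poses are not given: they have to be found in the camera images.
- panel_center (a point): Long dark wooden panel: 120 mm (its x) by 56 mm (y) by 9 mm thick (z, up), pale inlay lines on top, 40 to 80 g, the same end for end. This point is its centre, half-way up. It lies loose on a wooden rest block 40 mm high, 75 mm along x, 30 mm along y, so its long sides overhang by about 13 mm and can be pinched across y from above.
- holder: Spring board holder fixed to the bench; origin at the middle of its underside, z up, x along the jaws' travel. Steel base 270 x 92 x 12 mm; on it a carriage (46 mm wide, top z = 24 mm; 76 mm wide end plates up to z = 52 mm outside the jaws) with two identical aluminium jaws facing each other along x. Carriage and jaws stand up to 10 mm off nominal along x; not reported, find by touch.
- slot_pos (a point): Nominal foot of the upright face of the +x jaw, at rest: holder x = 56, z = 50 mm (real jaw up to 10 mm off along x). Jaw 70 mm wide. From the face a ledge (top z = 50 mm, 10 mm thick) reaches 12 mm inwards and a lip (underside z = 63, top z = 68 mm, the jaw's top) overhangs 7 mm, leaving a slot 13 mm high for the 9 mm panel. Below the ledges the middle is free down to z = 24 mm.
- slot_neg (a point): The same for the -x jaw, at holder x = -56, z = 50 mm. Either jaw may be used first. Each slides outwards on its spring: 2 N starts it, plus 0.6 N per mm (11 N at 15 mm, 14 N at its hard stop at 21 mm). Faces at rest are 112 mm apart: push one jaw out 15 mm or more (18 is comfortable) so that the panel's other end clears the opposite lip.
- seat (a point): Nominal centre of the loaded panel: holder x = 0, y = 0, z = 54.5 mm (the real one shifts with the carriage, up to 10 mm along x). Loaded, each jaw is pushed out 4 mm; the jaws' grip can hold a panel up off the ledges if it was not down on them when let go, so seat it on both ledges. A tilt of 15 to 20 degrees lifts the panel's other end over the lip while the first end goes into its slot.
- short_panel_center (a point): The other dark panel, 90 x 56 x 9 mm, too short for the holder, on a rest block of the same kind; centre, half-way up. The two panels may lie on either rest. Leave alone.
- plane: Hand plane, 170 mm long, 55 mm wide, about 85 mm tall, near the far side of the bench; origin under its middle. Leave alone.
- glue: Glue bottle, 56 mm across, 130 mm tall, near the far side; origin under its middle. Leave alone.
- mallet: Wooden mallet lying near the far side, about 260 mm long, 75 mm tall; origin under the middle of the handle. Leave alone.
- wax: Flat wax tin, 60 mm across, 35 mm tall, between the holder and the panels; origin under its middle. Leave alone.
- offcut: Flat wooden offcut 100 x 60 x 18 mm without inlay, near the panels on the robot's left; origin under its middle. Leave alone.

How it is judged (in metres and radians):
On the way:
1. one end of the long panel is pressed against a sprung jaw (over 6 N) while its other end is raised (tilt over 5 degrees) and its pressed end is down at the slot (contact force between panel and holder above 6 N and angle between panel_center's own z axis and vertical above 0.087 rad and z of panel_center in the frame of holder below 0.095 m), for 0.1 s.
At the end, for the whole second after the job is handed in: Long panel released and at rest, flat (0.04 rad) on both jaw ledges (centre 54.5 +-2.5 mm above the holder's underside), lengthwise (0.06 rad), within 14 mm of the holder's middle along x (carriage shift included) and 15 mm across, the jaws bearing on it (over 3 N) (angle between panel_center's own z axis and vertical below 0.04 rad and z of panel_center in the frame of holder between 0.052 and 0.057 m and x of panel_center in the frame of holder between -0.014 and 0.014 m and y of panel_center in the frame of holder between -0.015 and 0.015 m and angle between the x axis of panel_center and the x axis of holder, either way round below 0.06 rad and linear speed of panel below 0.01 m/s and contact force between panel and holder above 3 N); the robot touches nothing.
It fails at once if the panel is strained against the holder (over 45 N summed over all its contacts, as some 20 N of push at the hand can cause) (contact force between panel and holder above 45 N).
It fails at once if a bystander (short panel, plane, glue bottle, mallet, wax tin, offcut) is moved more than 20 mm (distance of any of short_panel_center, plane, glue, mallet, wax, offcut from where it was at the start of the episode above 0.02 m).
It also fails if it takes over 59 s, if anything falls off the work surface, if the arm or the gripper's body presses on something with over 40 N, if the wrist force passes 120 N, or if a joint passes its speed limit or range.

## Working session

There is one attempt and no reset: what is moved stays moved. The work goes in short steps, Python scripts to look and compute and a tool call to move; the robot and the scene stay as the last step left them, time stands still between calls to the robot, and variables do not carry over. Pictures are saved under pics/ and viewed, about 8 in all and at most 12, crops included, and the job is handed in when it is done.

Besides the shell and the picture viewer there is one more tool, called after ">>>" as name(argument=value, ...) on one line, values as JSON. arm_command: Moves the arm, as the interface text tells. Its arguments: {"type":"object","properties":{"rows":{"type":"string"},"squeeze":{"type":"number"}},"required":["rows"]}

```bash
mkdir -p pics; ls; cat > h.py <<'E'
import numpy as np,cv2
from rig import readout,eyes,env
def snap(n,f):
    im=eyes.get_image(n); cv2.imwrite('pics/'+f,im[:,:,::-1]); return im
def ray(n,u,v,cm=None):
    c=cm or eyes.camera_model(n); K=np.array(c['mtx']);V=np.array(c['view'])
    d=np.array([(u-K[0,2])/K[0,0],(v-K[1,2])/K[1,1]])
    s=d.copy()
    for _ in range(20): s=d/(1+c['k1']*(s@s))
    R=V[:3,:3];o=-R.T@V[:3,3]
    return o,R.T@np.array([s[0],-s[1],-1.])
def onz(n,u,v,z,cm=None):
    o,d=ray(n,u,v,cm); return o+d*(z-o[2])/d[2]
def proj(n,p,cm=None):
    c=cm or eyes.camera_model(n); K=np.array(c['mtx']);V=np.array(c['view'])
    q=V[:3,:3]@np.array(p)+V[:3,3]; s=np.array([q[0],-q[1]])/-q[2]
    s=s*(1+c['k1']*(s@s)); return K[:2,:2]@s+K[:2,2]
E
python3 - <<'E'
from h import *
np.set_printoptions(precision=3,suppress=True)
print(readout.observe())
for n in('top','scene'): snap(n,n+'1.png')
for n in('top','scene','wrist'):
    c=eyes.camera_model(n);V=np.array(c['view']);print(n,-V[:3,:3].T@V[:3,3],c['mtx'],c['k1'])
E
```

```text
pics
{'time_s': 0.0, 'q': array([-87.68 ,  21.842,  74.385,   0.001,  83.858, -12.335]), 'qvel': array([-0.002,  0.087, -0.024,  0.013, -0.041, -0.015]), 'joint_efforts': array([  0.003, -44.846, -23.128,  -0.   ,   0.005,  -0.   ]), 'position': array([ 0.139, -0.532,  0.248]), 'tool_rot': array([[ 0.967,  0.253, -0.   ],
       [ 0.253, -0.967,  0.001],
       [ 0.   , -0.001, -1.   ]]), 'ft_force': array([-0.894,  0.542,  0.305]), 'wrist_torque': array([0.013, 0.001, 0.027]), 'grip_width': 0.08542474813960202}
top [0.482 0.099 1.262] [[467.788   0.    315.105]
 [  0.    467.788 199.223]
 [  0.      0.      1.   ]] -0.009924025311084899
scene [1.154 0.153 0.783] [[363.666   0.    316.998]
 [  0.    363.666 202.296]
 [  0.      0.      1.   ]] -0.009037053146396402
wrist [ 0.212 -0.513  0.374] [[278.876   0.    314.899]
 [  0.    278.876 194.765]
 [  0.      0.      1.   ]] -0.041913786030187354
```

View pics/top1.png

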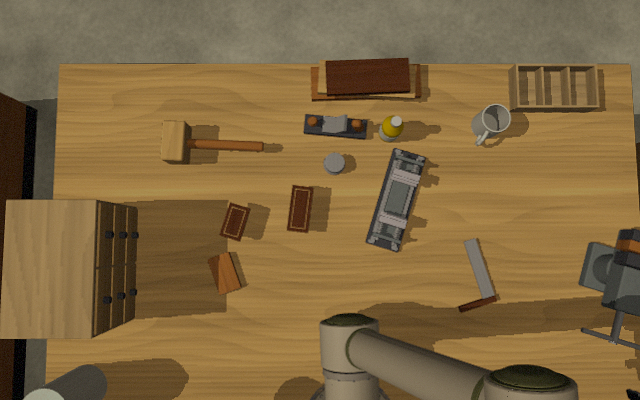

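View pics/scene1.png

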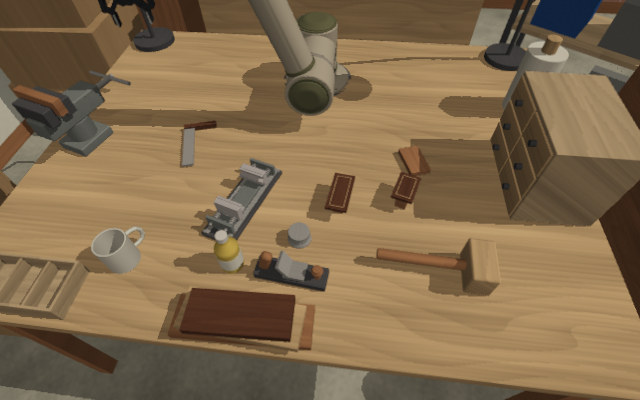

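Top view: long panel at about (300,208), short panel (235,222), wax tin (334,163), and the holder at (396,200), lengthwise roughly along world x. I'll measure them with masks.

```bash
python3 - <<'E'
from h import *
np.set_printoptions(precision=4,suppress=True)
im=cv2.imread('pics/top1.png'); hsv=cv2.cvtColor(im,cv2.COLOR_BGR2HSV)
def rect(mask,x0,y0,x1,y1,z,name,close=5):
    m=np.zeros_like(mask);m[y0:y1,x0:x1]=mask[y0:y1,x0:x1]
    m=cv2.morphologyEx(m,cv2.MORPH_CLOSE,np.ones((close,close)))
    c=max(cv2.findContours(m,0,2)[0],key=cv2.contourArea)
    P=np.array([onz('top',*p[0],z)[:2] for p in c],np.float32)
    r=cv2.minAreaRect(P); b=cv2.boxPoints(r); e=b[1]-b[0],b[2]-b[1]
    l=max(e,key=np.linalg.norm); print(name,r[0],r[1],np.degrees(np.arctan2(l[1],l[0])),'px',cv2.minAreaRect(c))
for p in [(300,208),(296,208),(235,222),(270,220),(270,250),(396,200),(376,225),(334,163)]: print(p,im[p[1],p[0]],hsv[p[1],p[0]])
dark=((hsv[...,2]<110)&(hsv[...,1]>110)).astype(np.uint8)*255
rect(dark,280,178,322,238,.049,'long')
rect(dark,215,198,254,243,.049,'short')
grey=((hsv[...,1]<70)).astype(np.uint8)*255
rect(grey,355,140,440,260,.012,'holder',9)
rect(grey,318,148,350,178,.035,'wax')
rec=im[125:265,215:450]; cv2.imwrite('pics/c1.png',cv2.resize(rec,None,fx=3.4,fy=3.4,interpolation=cv2.INTER_CUBIC))
E
```

```text
(300, 208) [18 40 75] [ 12 194  75]
(296, 208) [26 45 78] [ 11 170  78]
(235, 222) [26 42 72] [ 10 163  72]
(270, 220) [ 74 132 169] [ 18 143 169]
(270, 250) [ 66 119 157] [ 17 148 157]
(396, 200) [83 92 91] [33 25 92]
(376, 225) [107 118 125] [ 18  37 125]
(334, 163) [107 117 123] [ 19  33 123]
long (0.5616317987442017, 0.11319407820701599) (0.08844073861837387, 0.12055009603500366) -3.473389 px ((305.12933349609375, 208.80172729492188), (34.17621994018555, 46.33167266845703), 3.3664605617523193)
short (0.5306766629219055, 0.29754990339279175) (0.1089806780219078, 0.09862712770700455) 0.50296044 px ((234.0, 221.0), (42.0, 38.0), 90.0)
holder (0.589806318283081, -0.12918297946453094) (0.09134845435619354, 0.2674294114112854) -17.356794 px ((395.45086669921875, 199.3760986328125), (34.11819076538086, 98.76435089111328), 16.638805389404297)
wax (0.6825315356254578, 0.03680865466594696) (0.053073521703481674, 0.05628632381558418) -0.24245988 px ((334.0, 163.5), (21.0, 20.0), 90.0)
```

View pics/c1.png

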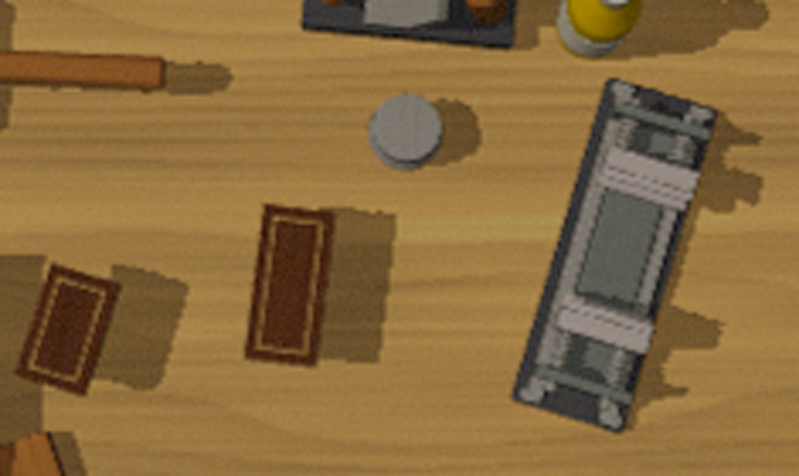

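Crop shows the long panel cleanly, with its shadow to the right that spoiled the first mask. Panel corners in the crop are at about (265,205), (333,212), (318,366) and (246,357). The jaw lips' inner edges lie near y=190 (far) and y=310 (near).

```bash
python3 - <<'E'
from h import *
np.set_printoptions(precision=4,suppress=True)
im=cv2.imread('pics/top1.png'); hsv=cv2.cvtColor(im,cv2.COLOR_BGR2HSV)
w=lambda p,z: onz('top',p[0]/3.4+215-.35,p[1]/3.4+125-.35,z)[:2]
C=np.array([w(p,.049) for p in [(265,205),(333,212),(318,366),(246,357)]]);print('long',C.mean(0),np.linalg.norm(np.diff(C,axis=0),axis=1))
d=C[0]+C[1]-C[2]-C[3];print(np.degrees(np.arctan2(d[1],d[0])))
m=((im[...,2].astype(int)-im[...,0]>25)&(hsv[...,2]<92)).astype(np.uint8)*255
m[:, :283]=0;m[:,318:]=0;m[:180]=0;m[237:]=0
m=cv2.morphologyEx(m,cv2.MORPH_CLOSE,np.ones((5,5)));c=max(cv2.findContours(m,0,2)[0],key=cv2.contourArea)
P=np.array([onz('top',*p[0],.049)[:2] for p in c],np.float32);print('mask',cv2.minAreaRect(P))
H=np.array([w(p,.012) for p in [(610,80),(715,107),(625,432),(515,398)]]);print('holder',H.mean(0),np.linalg.norm(np.diff(H,axis=0),axis=1))
d=H[0]+H[1]-H[2]-H[3];a=np.arctan2(d[1],d[0]);print(np.degrees(a))
hx=np.array([np.cos(a),np.sin(a)])
for n,p in dict(farlip_in=[(610,172),(688,205)],near_in=[(568,297),(652,325)],far_out=[(617,150),(700,178)],near_out=[(557,322),(645,352)]).items():
    print(n,[(w(q,.068)-H.mean(0))@hx for q in p])
E
```

```text
long [0.5625 0.1263] [0.0524 0.1184 0.0552]
-6.317641653161327
mask ((0.5624760985374451, 0.125605508685112), (0.057055529206991196, 0.1184127926826477), 82.75581359863281)
holder [ 0.5897 -0.1305] [0.0863 0.2685 0.09  ]
-16.959633125556874
farlip_in [np.float64(0.050000500911332235), np.float64(0.0429838894135492)]
near_in [np.float64(-0.05041207995860247), np.float64(-0.0523374199331734)]
far_out [np.float64(0.06773778448415696), np.float64(0.06547606724297604)]
near_out [np.float64(-0.07088975510558869), np.float64(-0.07336687689859119)]
```

>>> arm_command(rows="0 33.6 -22.4 0 0 0 0;0 33.6 -22.4 0 0 0 0;0 33.6 -22.4 0 0 0 0;0 33.6 -22.4 0 0 0 0;0 33.6 -22.4 0 0 0 0")

```text
time_s: 0.52
position: [0.2741, -0.3795, 0.2481]
tool_rot: [[0.968, 0.252, -0.0], [0.252, -0.968, 0.001], [-0.0, -0.001, -1.0]]
ft_force: [0.2, -0.7, 0.3]
grip_width: 0.0851
```

>>> arm_command(rows="0 33.6 -22.4 0 0 0 0;0 33.6 -22.4 0 0 0 0;0 33.6 -22.4 0 0 0 0;0 33.6 -22.4 0 0 0 0;0 33.6 -22.4 0 0 0 0")

```text
time_s: 0.93
position: [0.4084, -0.2285, 0.2482]
tool_rot: [[0.968, 0.253, -0.0], [0.253, -0.968, 0.0], [-0.0, -0.0, -1.0]]
ft_force: [1.0, -0.1, -0.5]
grip_width: 0.0856
```

>>> arm_command(rows="0 33.6 -22.4 0 0 0 0;0 33.6 -22.4 0 0 0 0;0 33.6 -22.4 0 0 0 0;0 33.6 -22.4 0 0 0 0;0 0 0 0 0 0 6.35")

```text
time_s: 1.35
position: [0.5177, -0.1048, 0.2478]
tool_rot: [[0.989, 0.151, 0.0], [0.151, -0.989, 0.002], [0.001, -0.002, -1.0]]
ft_force: [-1.2, 1.8, -0.7]
grip_width: 0.0853
```

>>> arm_command(rows="0 0 0 0 0 0 6.35;0 0 0 0 0 0 6.35;0 0 0 0 0 0 6.35;0 0 0 0 0 0 6.35;0 0 0 0 0 0 0")

```text
time_s: 1.77
position: [0.5148, -0.1095, 0.248]
tool_rot: [[0.955, -0.298, -0.001], [-0.298, -0.955, 0.0], [-0.001, -0.0, -1.0]]
ft_force: [-1.1, 0.3, 0.8]
grip_width: 0.0853
```

```bash
python3 - <<'E'
from h import *
np.set_printoptions(precision=4,suppress=True)
c=eyes.camera_model('wrist'); snap('wrist','w1.png')
s=readout.observe();print(s['time_s'],s['position'],s['tool_rot'],s['q'],s['ft_force'])
import pickle;pickle.dump(c,open('w1.pkl','wb'))
E
```

```text
1.8167 [ 0.5148 -0.1096  0.2481] [[ 0.9564 -0.292  -0.0006]
 [-0.292  -0.9564  0.0003]
 [-0.0006 -0.0001 -1.    ]] [-24.92    19.4558  78.0554  -0.0002  82.5261  82.0568] [ 0.5031 -1.3153 -0.2696]
```

View pics/w1.png

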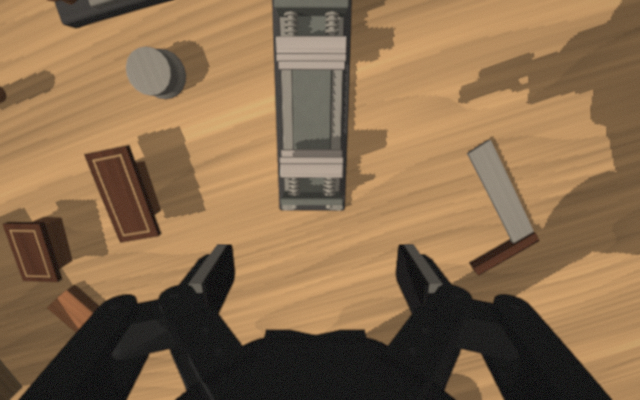

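Wrist view: holder centred at columns 275–350, nearly aligned with the tool x axis. Far jaw is at rows 38–70 and near jaw at rows 150–178. I'll enlarge it to get the lip edges.

```bash
python3 - <<'E'
import cv2
im=cv2.imread('pics/w1.png')[0:215,255:370]
a=cv2.resize(im[20:90],None,fx=5,fy=5,interpolation=cv2.INTER_CUBIC);b=cv2.resize(im[140:215],None,fx=5,fy=5,interpolation=cv2.INTER_CUBIC)[:240]
cv2.imwrite('pics/c2.png',cv2.vconcat([a,b]))
E
```

```text
(no output)
```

View pics/c2.png

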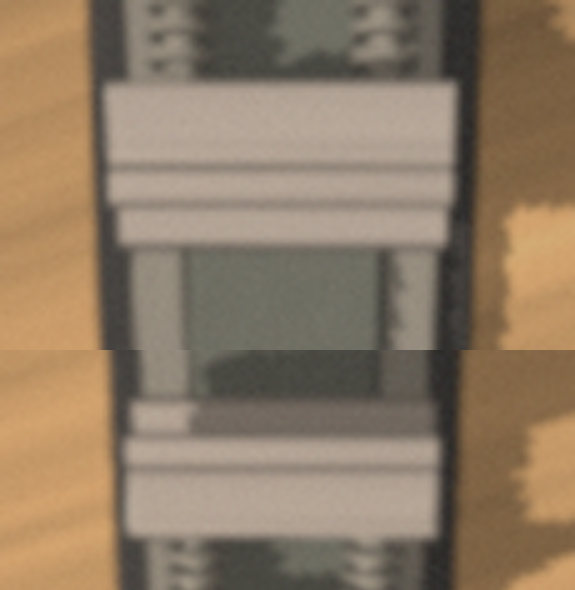

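```bash
python3 - <<'E'
from h import *
import pickle
np.set_printoptions(precision=4,suppress=True)
c=pickle.load(open('w1.pkl','rb'))
A=lambda x,y:(255+x/5-.4,20+y/5-.4); B=lambda x,y:(255+x/5-.4,140+(y-350)/5-.4)
g=lambda f,x,y,z:onz('wrist',*f(x,y),z,c)[:2]
fl,fr=g(A,109,205,.068),g(A,454,205,.068); nl,nr=g(B,124,437,.068),g(B,440,437,.068)
print('widths',np.linalg.norm(fl-fr),np.linalg.norm(nl-nr))
F=(fl+fr)/2;N=(nl+nr)/2;d=F-N;a=np.arctan2(d[1],d[0]);print('far lip',F,'near lip',N,'gap',np.linalg.norm(d),'yaw',np.degrees(a),'mid',(F+N)/2)
h=np.array([np.cos(a),np.sin(a)])
for n,f,y in(('farface',A,167),('farout',A,83),('nearface',B,467),('nearout',B,538)):
    p=(g(f,109,y,.068)+g(f,454,y,.068))/2;print(n,(p-(F+N)/2)@h)
print('base end near', (g(lambda x,y:(x,y),280,210,.012)+g(lambda x,y:(x,y),345,210,.012))/2)
print('yaw lips',[np.degrees(np.arctan2(*(q-p)))  for p,q in((fr,fl),(nr,nl))])
# panel in wrist, corners at z .049
P=np.array([onz('wrist',*p,.049,c)[:2] for p in[(86,154),(130,147),(158,236),(121,241)]]);print('panel',P.mean(0),np.linalg.norm(np.diff(P,axis=0),axis=1));d=P[0]+P[1]-P[2]-P[3];print(np.degrees(np.arctan2(d[1],d[0])))
E
```

```text
widths 0.06958772046633754 0.06975402122100041
far lip [ 0.6328 -0.1419] near lip [ 0.5394 -0.1123] gap 0.09804768811329269 yaw -17.555199214720055 mid [ 0.5861 -0.1271]
farface 0.056098175350098145
farout 0.07145725354039648
nearface -0.0557259284491405
nearout -0.07193298433113854
base end near [ 0.4597 -0.0885]
yaw lips [np.float64(17.425261797978738), np.float64(17.411027937636987)]
panel [0.5598 0.1263] [0.0574 0.1161 0.0522]
-8.88238031953038
```

Jaw gap measures 98.0 mm, as expected for lips at ±49. Jaw midpoint is (0.586, −0.127), yaw −17.5°. The two panel measurements agree within 3 mm. Next I go to the panel.

>>> arm_command(rows="0 -3.4 -34.1 0 0 0 0;0 -3.4 -34.1 0 0 0 0;0 -3.4 -34.1 0 0 0 0;0 -3.4 -34.1 0 0 0 0;0 -3.4 -34.1 0 0 0 0")

```text
time_s: 2.23
position: [0.5488, 0.0599, 0.2483]
tool_rot: [[0.957, -0.29, -0.0], [-0.29, -0.957, 0.0], [-0.0, 0.0, -1.0]]
ft_force: [0.3, -0.4, 0.6]
grip_width: 0.0856
```

>>> arm_command(rows="0 -3.4 -34.1 0 0 0 0;0 -3.4 -34.1 0 0 0 0;0 0 0 35 0 0 -5;0 0 0 35 0 0 -5;0 0 0 35 0 0 0")

```text
time_s: 2.65
position: [0.5622, 0.1262, 0.1421]
tool_rot: [[0.994, -0.114, 0.001], [-0.114, -0.994, -0.0], [0.001, -0.0, -1.0]]
ft_force: [0.8, -0.2, 0.4]
grip_width: 0.0857
```

>>> arm_command(rows="0 0 0 25 0 0 0;0 0 0 0 0 0 0")

```text
time_s: 2.82
position: [0.5598, 0.1254, 0.1134]
tool_rot: [[0.993, -0.12, -0.01], [-0.12, -0.993, -0.0], [-0.01, 0.001, -1.0]]
ft_force: [0.4, -0.7, -0.5]
grip_width: 0.0856
```

```bash
python3 - <<'E'
from h import *
np.set_printoptions(precision=4,suppress=True)
c=eyes.camera_model('wrist'); snap('wrist','w2.png')
s=readout.observe();print(s['time_s'],s['position'],s['tool_rot'],s['ft_force'],s['grip_width'])
for x in(-60,60):
  for y in (-28,28):
    a=np.radians(-7);print(x,y,proj('wrist',[.562+x/1e3*np.cos(a)-y/1e3*np.sin(a),.126+x/1e3*np.sin(a)+y/1e3*np.cos(a),.049],c))
E
```

```text
2.8667 [0.5613 0.1254 0.1165] [[ 0.9927 -0.1208 -0.0051]
 [-0.1208 -0.9927 -0.0001]
 [-0.0051  0.0007 -1.    ]] [0.0155 1.3827 1.0424] 0.08519694860277209
-60 -28 [349.2731 282.9439]
-60 28 [279.1878 283.0003]
60 -28 [356.1952 129.0137]
60 28 [272.0905 129.0078]
```

View pics/w2.png

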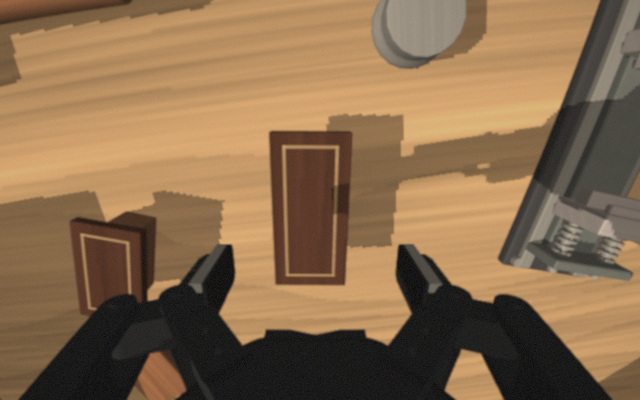

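Panel corners seen at (270,131), (352,131), (345,284), (276,284), about 3 px left of prediction. That means 2.5 mm more in +y, and the yaw is right. I'll descend and grip.

>>> arm_command(rows="0 0 -2.5 30 0 0 0;0 0 0 30 0 0 0;0 0 0 16 0 0 0;0 0 0 0 0 0 0;0 0 0 0 0 0 0")

```text
time_s: 3.28
position: [0.5636, 0.1279, 0.0439]
tool_rot: [[0.992, -0.122, 0.002], [-0.122, -0.992, 0.0], [0.002, -0.0, -1.0]]
ft_force: [0.1, 0.9, 0.6]
grip_width: 0.086
```

>>> arm_command(rows="1 0 0 0 0 0 0;1 0 0 0 0 0 0;1 0 0 0 0 0 0;1 0 0 0 0 0 0;1 0 0 0 0 0 0", squeeze=80)

```text
time_s: 3.7
position: [0.5636, 0.128, 0.0446]
tool_rot: [[0.992, -0.123, 0.004], [-0.123, -0.992, 0.0], [0.004, -0.0, -1.0]]
ft_force: [-2.9, -1.1, 9.9]
grip_width: 0.0539
```

>>> arm_command(rows="1 0 0 0 0 0 0;1 0 0 0 0 0 0;1 0 0 0 0 0 0;1 0 0 0 0 0 0")

```text
time_s: 4.03
position: [0.5636, 0.1279, 0.0446]
tool_rot: [[0.992, -0.123, 0.004], [-0.123, -0.992, 0.0], [0.004, -0.0, -1.0]]
ft_force: [-1.8, -1.0, 9.5]
grip_width: 0.0544
```

>>> arm_command(rows="1 0 0 -10 0 0 0;1 0 0 -30 0 0 0;1 0 0 -30 0 0 0;1 0 0 -20 0 0 0;1 0 0 0 0 0 0")

```text
time_s: 4.45
position: [0.5645, 0.1281, 0.1378]
tool_rot: [[0.992, -0.123, 0.009], [-0.123, -0.992, 0.0], [0.009, -0.001, -1.0]]
ft_force: [0.0, 0.4, -0.9]
grip_width: 0.054
```

>>> arm_command(rows="1 10.8 36.3 0 0 0 0;1 10.8 36.3 0 0 0 0;1 10.8 36.3 0 0 0 0;1 10.8 36.3 0 0 0 0;1 10.8 36.3 0 0 0 0")

```text
time_s: 4.87
position: [0.5936, -0.0605, 0.1324]
tool_rot: [[0.992, -0.123, -0.0], [-0.123, -0.992, 0.0], [-0.0, -0.0, -1.0]]
ft_force: [0.9, -0.0, -1.0]
grip_width: 0.0539
```

>>> arm_command(rows="1 10.8 36.3 0 0 0 0;1 10.8 36.3 0 0 0 0;1 0 0 0 0 0 5.25;1 0 0 0 0 0 5.25;1 0 0 0 0 0 0")

```text
time_s: 5.28
position: [0.606, -0.1342, 0.1321]
tool_rot: [[0.952, -0.306, -0.001], [-0.306, -0.952, 0.0], [-0.001, -0.0, -1.0]]
ft_force: [0.2, -0.1, -1.0]
grip_width: 0.054
```

```bash
python3 - <<'E'
from h import *
np.set_printoptions(precision=4,suppress=True)
c=eyes.camera_model('wrist'); snap('wrist','w3.png')
snap('top','top2.png')
s=readout.observe();print(s['time_s'],s['position'],s['tool_rot'],s['ft_force'],s['grip_width'])
import pickle;pickle.dump((c,s),open('w3.pkl','wb'))
E
```

```text
5.3833 [ 0.6061 -0.1333  0.1323] [[ 0.9541 -0.2993 -0.0004]
 [-0.2993 -0.9541  0.0002]
 [-0.0005 -0.0001 -1.    ]] [-0.1262 -0.5256  0.0703] 0.05377453213594439
```

View pics/w3.png

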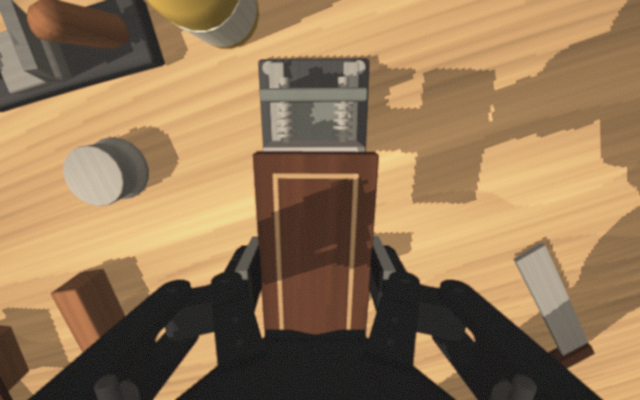

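Panel held; its far end edge is at row 152, columns 254–378. I'll compare that with the expected in-hand pose.

```bash
python3 - <<'E'
from h import *
import pickle
np.set_printoptions(precision=4,suppress=True)
c,s=pickle.load(open('w3.pkl','rb'));R=s['tool_rot'];p=s['position']
for pit in(-3,0,3):
 for x0 in(-4,-2,0):
  t=np.radians(pit);x=x0+60*np.cos(t);z=-4.5-60*np.sin(t)
  print(pit,x0,[proj('wrist',p+R@np.array([x,y,z])/1e3,c) for y in(-28,28)])
im=cv2.imread('pics/w3.png').astype(int)
print(im[140:165,300].tolist()); print('row170',[x for x in range(240,395) if im[170,x,0]<60][:3],[x for x in range(240,395) if im[170,x,0]<60][-3:])
E
```

```text
-3 -4 [array([250.4776, 155.531 ]), array([375.3421, 154.4022])]
-3 -2 [array([250.1446, 151.0767]), array([375.5775, 149.9373])]
-3 0 [array([249.8101, 146.5828]), array([375.8136, 145.4327])]
0 -4 [array([248.8841, 156.5062]), array([376.8429, 155.3503])]
0 -2 [array([248.5352, 151.9454]), array([377.0914, 150.7784])]
0 0 [array([248.1846, 147.3431]), array([377.3408, 146.1647])]
3 -4 [array([247.24  , 157.9133]), array([378.3982, 156.73  ])]
3 -2 [array([246.8741, 153.2445]), array([378.6609, 152.0495])]
3 0 [array([246.5063, 148.532 ]), array([378.9244, 147.325 ])]
[[87, 96, 102], [89, 98, 105], [86, 97, 104], [91, 97, 106], [90, 98, 107], [87, 95, 104], [101, 111, 122], [132, 146, 157], [158, 175, 190], [165, 182, 200], [139, 154, 170], [92, 104, 118], [51, 59, 76], [38, 51, 78], [45, 60, 96], [46, 66, 108], [49, 72, 113], [52, 71, 114], [54, 74, 116], [51, 72, 116], [52, 71, 114], [53, 74, 116], [51, 73, 116], [51, 70, 113], [53, 75, 116]]
row170 [254, 255, 256] [374, 375, 376]
```

```bash
python3 - <<'E'
from h import *
import pickle
np.set_printoptions(precision=2,suppress=True)
c,s=pickle.load(open('w3.pkl','rb'));R=s['tool_rot'];p=s['position']
im=cv2.GaussianBlur(cv2.imread('pics/w3.png'),(3,3),0).astype(float)[...,2]
rows=np.arange(180,320,4);L=[];Rr=[]
for r in rows:
    L.append(268+np.argmax(im[r,268:292]));Rr.append(342+np.argmax(im[r,342:366]))
w=np.array(Rr)-np.array(L);k=np.polyfit(rows,w,1);k=np.polyfit(rows[abs(w-np.polyval(k,rows))<3],w[abs(w-np.polyval(k,rows))<3],1)
print('inlay width',np.polyval(k,[180,320]),np.polyval(k,180)/np.polyval(k,320)); print(L,Rr)
for pit in(-6,-3,0,3):
  t=np.radians(pit);q=[]
  for u in np.linspace(-30,50,60):
    A=[proj('wrist',p+R@np.array([-2+u*np.cos(t),y,-4.5-u*np.sin(t)])/1e3,c) for y in(-20,20)]
    q.append((A[0][1],A[1][0]-A[0][0]))
  q=np.array(q)[::-1];W=np.interp([180,320],q[:,0],q[:,1]);print(pit,W[0]/W[1],W)
E
```

```text
inlay width [80.62 67.75] 1.189997188595621
[np.int64(275), np.int64(275), np.int64(275), np.int64(275), np.int64(275), np.int64(276), np.int64(276), np.int64(276), np.int64(276), np.int64(276), np.int64(276), np.int64(277), np.int64(277), np.int64(277), np.int64(277), np.int64(277), np.int64(277), np.int64(278), np.int64(278), np.int64(278), np.int64(278), np.int64(278), np.int64(278), np.int64(279), np.int64(279), np.int64(279), np.int64(279), np.int64(279), np.int64(280), np.int64(280), np.int64(280), np.int64(280), np.int64(280), np.int64(280), np.int64(281)] [np.int64(355), np.int64(355), np.int64(355), np.int64(355), np.int64(355), np.int64(354), np.int64(354), np.int64(354), np.int64(354), np.int64(354), np.int64(353), np.int64(353), np.int64(353), np.int64(353), np.int64(353), np.int64(352), np.int64(352), np.int64(352), np.int64(352), np.int64(352), np.int64(351), np.int64(351), np.int64(351), np.int64(351), np.int64(351), np.int64(350), np.int64(350), np.int64(350), np.int64(350), np.int64(350), np.int64(349), np.int64(349), np.int64(349), np.int64(349), np.int64(349)]
-6 1.1199391204045548 [85.82 76.63]
-3 1.1547955369411822 [87.48 75.76]
0 1.1926964365008943 [89.24 74.83]
3 1.2304818732790952 [91.13 74.06]
```

Inlay convergence gives a pitch of about 0°, with the panel centre 2 mm behind the TCP and 1.4 mm to the side. Now I tilt 16° (far end up) and descend.

>>> arm_command(rows="1 0 0 0 0 5.33 0;1 0 0 0 0 5.33 0;1 0 0 0 0 5.34 0;1 -5.5 0 19.1 0 0 0;1 -5.5 0 19.1 0 0 0", squeeze=100)

```text
time_s: 5.8
position: [0.606, -0.1327, 0.0935]
tool_rot: [[0.917, -0.299, 0.265], [-0.287, -0.954, -0.084], [0.278, 0.001, -0.96]]
ft_force: [1.1, 0.1, -1.5]
grip_width: 0.054
```

>>> arm_command(rows="1 0 0 0 0 0 0;1 0 0 0 0 0 0;1 0 0 0 0 0 0")

```text
time_s: 6.05
position: [0.6068, -0.1334, 0.0937]
tool_rot: [[0.916, -0.301, 0.264], [-0.289, -0.954, -0.084], [0.277, 0.0, -0.961]]
ft_force: [0.6, 0.4, -0.6]
grip_width: 0.0536
```

>>> arm_command(rows="1 -3 0 10.2 0 0 0;1 -2.9 0 10.2 0 0 0;1 0 0 0 0 0 0;1 0 0 0 0 0 0;1 0 0 0 0 0 0")

```text
time_s: 6.47
position: [0.6065, -0.1336, 0.0719]
tool_rot: [[0.916, -0.302, 0.263], [-0.29, -0.953, -0.084], [0.276, 0.0, -0.961]]
ft_force: [-0.7, 0.1, -1.7]
grip_width: 0.0534
```

```bash
cat > st.py <<'E'
from h import *
np.set_printoptions(precision=4,suppress=True)
h=np.array([.9537,-.3007]);M=np.array([.586,-.127])
P=[];F=[];T=[]
for _ in range(4):
    s=readout.observe();P.append(s['position']);F.append(s['ft_force']);T.append(s['wrist_torque']);eyes.get_image('wrist')
p=np.mean(P,0);f=np.mean(F,0);R=s['tool_rot']
print('t',s['time_s'],'hx %.4f hy %.4f z %.4f'%((p[:2]-M)@h,(p[:2]-M)@np.array([.3007,.9537]),p[2]),'F h %.1f z %.1f'%(f[:2]@h,f[2]),'tilt %.2f'%np.degrees(np.arcsin(R[2,0])),'yaw %.2f'%np.degrees(np.arctan2(-R[0,1],-R[1,1])*1),'T',np.mean(T,0),'w',s['grip_width'],'std',np.std(P,0)*1e3)
E
python3 st.py
```

```text
t 6.6167 hx 0.0215 hy -0.0001 z 0.0719 F h -0.0 z -0.9 tilt 16.05 yaw 17.59 T [0.0295 0.1767 0.0058] w 0.05397296535893436 std [0.0344 0.0098 0.0464]
```

>>> arm_command(rows="1 -4.7 0 -1.9 0 0 0;1 -4.8 0 -1.4 0 0 0;1 -2.9 0 -0.8 0 0 0;1 0 0 0 0 0 0;1 0 0 0 0 0 0")

```text
time_s: 7.08
position: [0.5936, -0.1295, 0.072]
tool_rot: [[0.916, -0.302, 0.263], [-0.291, -0.953, -0.083], [0.276, -0.0, -0.961]]
ft_force: [-0.3, -0.3, -1.2]
grip_width: 0.0533
```

```bash
python3 st.py
```

```text
t 7.2333 hx 0.0082 hy -0.0001 z 0.0720 F h -0.1 z -0.9 tilt 16.01 yaw 17.60 T [0.0322 0.1651 0.007 ] w 0.0536213605064929 std [0.1069 0.047  0.0447]
```

>>> arm_command(rows="1 -1.9 0 -0.8 0 0 0;1 -1.9 0 -0.6 0 0 0;1 -1.9 0 -0.6 0 0 0;1 0 0 0 0 0 0")

```text
time_s: 7.62
position: [0.5883, -0.1279, 0.0726]
tool_rot: [[0.916, -0.302, 0.264], [-0.29, -0.953, -0.084], [0.277, 0.0, -0.961]]
ft_force: [3.8, -0.7, -1.0]
grip_width: 0.0536
```

```bash
python3 st.py
```

```text
t 7.7667 hx 0.0024 hy -0.0002 z 0.0725 F h 3.4 z -1.0 tilt 16.05 yaw 17.59 T [-0.0818 -0.437   0.0657] w 0.05342793527048542 std [0.0066 0.0055 0.0696]
```

Contact at 3.4 N with the face where predicted and no vertical load. I'll push the jaw out in steps.

>>> arm_command(rows="1 -2.9 0 -0.8 0 0 0;1 -2.9 0 -0.8 0 0 0;1 -1.9 0 -0.6 0 0 0;1 0 0 0 0 0 0;1 0 0 0 0 0 0")

```text
time_s: 8.23
position: [0.5815, -0.1258, 0.0729]
tool_rot: [[0.915, -0.302, 0.266], [-0.29, -0.953, -0.085], [0.279, 0.0, -0.96]]
ft_force: [7.6, -1.2, -2.0]
grip_width: 0.0533
```

```bash
python3 st.py
```

```text
t 8.3833 hx -0.0046 hy -0.0002 z 0.0729 F h 7.6 z -1.6 tilt 16.20 yaw 17.61 T [-0.1642 -1.1091  0.0914] w 0.05359230200340534 std [0.0114 0.0112 0.0216]
```

>>> arm_command(rows="1 -3.0 0 -0.6 0 0 0;1 -3.0 0 -0.7 0 0 0;1 -3.0 0 -0.7 0 0 0;1 0 0 0 0 0 0;1 0 0 0 0 0 0")

```text
time_s: 8.85
position: [0.5741, -0.1235, 0.0732]
tool_rot: [[0.914, -0.303, 0.27], [-0.29, -0.953, -0.086], [0.283, 0.0, -0.959]]
ft_force: [12.2, -1.9, -1.9]
grip_width: 0.0536
```

```bash
python3 st.py
```

```text
t 9.0 hx -0.0123 hy -0.0002 z 0.0732 F h 11.9 z -0.4 tilt 16.43 yaw 17.62 T [-0.2453 -1.8688  0.1539] w 0.053205238933300716 std [0.0338 0.0114 0.0191]
```

>>> arm_command(rows="1 -1.9 0 -0.4 0 0 0;1 0 0 0 0 0 0;1 -0.48 0 4.4 0 -4.1 0;1 0 0 0 0 0 0;1 0 0 0 0 0 0")

```text
time_s: 9.47
position: [0.5738, -0.1234, 0.0686]
tool_rot: [[0.931, -0.303, 0.204], [-0.296, -0.953, -0.065], [0.214, 0.0, -0.977]]
ft_force: [13.1, -1.8, -1.0]
grip_width: 0.0538
```

```bash
python3 st.py
```

```text
t 9.6167 hx -0.0129 hy -0.0002 z 0.0687 F h 13.5 z -0.9 tilt 12.40 yaw 17.62 T [-0.2997 -2.0845  0.1186] w 0.05376804013562388 std [0.0943 0.0406 0.0384]
```

>>> arm_command(rows="1 -0.48 0 4.4 0 -4.1 0;1 0 0 0 0 0 0;1 0 0 0 0 0 0")

```text
time_s: 9.92
position: [0.5742, -0.1235, 0.064]
tool_rot: [[0.943, -0.303, 0.137], [-0.3, -0.953, -0.044], [0.144, 0.0, -0.99]]
ft_force: [13.1, -2.2, -0.9]
grip_width: 0.0538
```

>>> arm_command(rows="1 -0.48 0 4.4 0 -4.1 0;1 0 0 0 0 0 0;1 0 0 0 0 0 0")

```text
time_s: 10.17
position: [0.5743, -0.1235, 0.0593]
tool_rot: [[0.951, -0.303, 0.069], [-0.302, -0.953, -0.022], [0.073, 0.0, -0.997]]
ft_force: [14.3, -3.1, -0.7]
grip_width: 0.0537
```

```bash
python3 st.py
```

```text
t 10.3167 hx -0.0124 hy -0.0002 z 0.0594 F h 14.1 z -1.0 tilt 4.19 yaw 17.61 T [-0.3282 -2.1511  0.0836] w 0.053456281713135795 std [0.0861 0.0368 0.0662]
```

>>> arm_command(rows="1 0.2 0 4.4 0 -4.2 0;1 0 0 0 0 0 0;1 0 0 0 0 0 0")

```text
time_s: 10.62
position: [0.5748, -0.1237, 0.055]
tool_rot: [[0.953, -0.303, -0.0], [-0.303, -0.953, 0.0], [-0.0, 0.0, -1.0]]
ft_force: [13.8, -2.1, -0.2]
grip_width: 0.0537
```

```bash
python3 st.py
```

```text
t 10.7667 hx -0.0119 hy -0.0002 z 0.0550 F h 13.5 z -1.1 tilt -0.01 yaw 17.61 T [-0.3457 -2.1879  0.1314] w 0.053645080324210226 std [0.1111 0.0414 0.0145]
```

```bash
python3 - <<'E'
from h import *
c=eyes.camera_model('wrist'); a=snap('wrist','w4.png'); b=snap('scene','s4.png')
a=cv2.resize(a[80:340,180:450],(540,520));b=cv2.resize(b[150:250,190:300],(440,400),interpolation=cv2.INTER_CUBIC);o=np.zeros((520,800,3),np.uint8)
b=cv2.resize(b,(260,236));o[:,:540]=a;o[:236,540:]=b
cv2.imwrite('pics/c4.png',o[:,:,::-1])
E
```

```text
(no output)
```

View pics/c4.png

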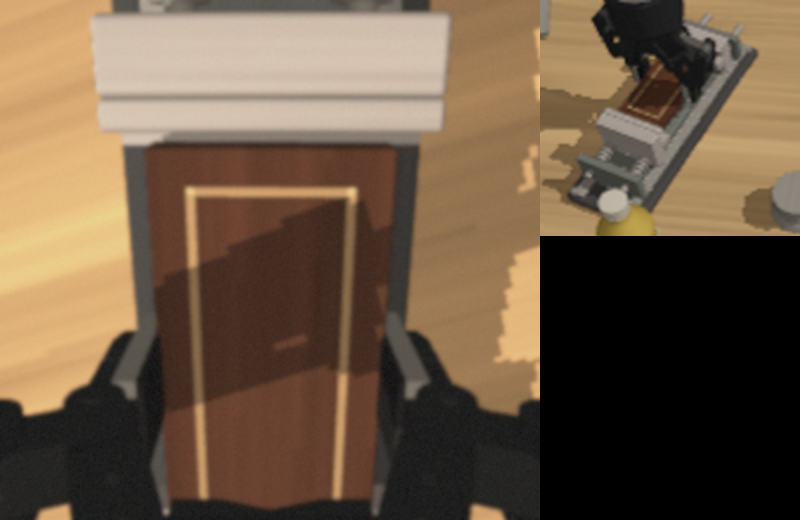

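Far end has passed below the lip level, clear of it by a few mm, and the panel is straight. Now I ease it back to centre and then press it lightly onto the ledges.

>>> arm_command(rows="1 3.5 0 0 0 0 0;1 3.5 0 0 0 0 0;1 3.5 0 0 0 0 0;1 3.4 0 0 0 0 0;1 0 0 0 0 0 0")

```text
time_s: 11.33
position: [0.586, -0.1271, 0.0549]
tool_rot: [[0.953, -0.302, -0.005], [-0.302, -0.953, 0.002], [-0.005, 0.0, -1.0]]
ft_force: [3.3, -0.9, 7.5]
grip_width: 0.0536
```

```bash
python3 st.py
```

```text
t 11.4833 hx -0.0001 hy -0.0001 z 0.0549 F h 3.9 z 6.0 tilt -0.30 yaw 17.59 T [-0.0077 -0.7818  0.1134] w 0.05334189439082621 std [0.0979 0.029  0.0086]
```

>>> arm_command(rows="1 2.2 0 0 0 0 0;1 0 0 0 0 0 0;1 0 0 0 0 0 0")

```text
time_s: 11.78
position: [0.5875, -0.1276, 0.0549]
tool_rot: [[0.953, -0.302, -0.006], [-0.302, -0.953, 0.002], [-0.006, 0.0, -1.0]]
ft_force: [2.6, -0.0, 6.7]
grip_width: 0.0535
```

```bash
python3 st.py; python3 - <<'E'
from h import *
eyes_c=snap('scene','s5.png')
E
```

```text
t 11.9333 hx 0.0016 hy -0.0001 z 0.0549 F h 2.7 z 7.0 tilt -0.35 yaw 17.59 T [ 0.0363 -0.5447  0.1106] w 0.05333243552518776 std [0.0081 0.0072 0.0131]
```

>>> arm_command(rows="1 0 0 0.5 0 0.6 0;1 0 0 0 0 0 0;1 0 0 0 0 0 0")

```text
time_s: 12.28
position: [0.5876, -0.1277, 0.0548]
tool_rot: [[0.953, -0.302, 0.005], [-0.302, -0.953, -0.002], [0.005, 0.0, -1.0]]
ft_force: [2.2, 0.5, 10.6]
grip_width: 0.0534
```

```bash
python3 st.py
```

```text
t 12.4333 hx 0.0017 hy -0.0001 z 0.0548 F h 2.1 z 10.4 tilt 0.27 yaw 17.59 T [ 0.1285 -0.3438  0.1315] w 0.05340605619155551 std [0.0066 0.012  0.0075]
```

Load is now shared between both ledges: 10 N down, acting nearly centrally. I'll relax the squeeze, then open.

>>> arm_command(rows="1 0 0 0 0 0 0;1 0 0 0 0 0 0;1 0 0 0 0 0 0", squeeze=20)

```text
time_s: 12.73
position: [0.5876, -0.1276, 0.0548]
tool_rot: [[0.953, -0.302, 0.004], [-0.302, -0.953, -0.002], [0.005, 0.0, -1.0]]
ft_force: [1.6, -0.5, 10.0]
grip_width: 0.0535
```

>>> arm_command(rows="0 0 0 0 0 0 0;0 0 0 0 0 0 0;0 0 0 0 0 0 0;0 0 0 0 0 0 0;0 0 0 0 0 0 0")

```text
time_s: 13.15
position: [0.5865, -0.1273, 0.053]
tool_rot: [[0.953, -0.302, 0.001], [-0.302, -0.953, -0.0], [0.001, -0.0, -1.0]]
ft_force: [0.4, 0.5, 0.7]
grip_width: 0.0855
```

```bash
python3 st.py; python3 - <<'E'
from h import *
a=snap('wrist','w5.png')[60:340,160:460]
b=snap('scene','s6.png')[150:250,190:300]
o=np.zeros((560,800,3),np.uint8);o[:420,:450]=cv2.resize(a,(450,420));o[:318,450:]=cv2.resize(b,(350,318),interpolation=cv2.INTER_CUBIC)
cv2.imwrite('pics/c5.png',o[:,:,::-1])
E
```

```text
t 13.3 hx 0.0006 hy -0.0001 z 0.0531 F h -0.4 z 0.1 tilt 0.07 yaw 17.59 T [-0.006   0.0097 -0.0065] w 0.08534263795744652 std [0.0739 0.0214 0.0669]
```

View pics/c5.png

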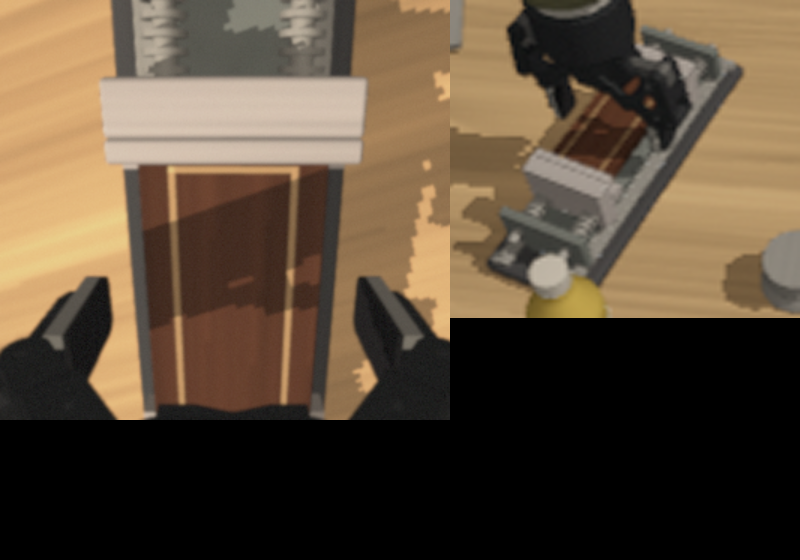

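Panel released with its far end under the far lip. I'll retract straight up and verify.

>>> arm_command(rows="0 0 0 -15 0 0 0;0 0 0 -35 0 0 0;0 0 0 -40 0 0 0;0 0 0 -40 0 0 0;0 -10 0 -40 0 0 0")

```text
time_s: 13.87
position: [0.5774, -0.1245, 0.225]
tool_rot: [[0.953, -0.302, 0.002], [-0.302, -0.953, -0.001], [0.002, 0.0, -1.0]]
ft_force: [0.1, -0.1, -0.6]
grip_width: 0.085
```

>>> arm_command(rows="0 -35 0 -20 0 0 0;0 -30 0 0 0 0 0;0 0 0 0 0 0 0;0 0 0 0 0 0 0")

```text
time_s: 14.2
position: [0.5141, -0.1042, 0.2439]
tool_rot: [[0.953, -0.302, 0.003], [-0.302, -0.953, -0.001], [0.003, 0.0, -1.0]]
ft_force: [0.3, 0.5, 0.1]
grip_width: 0.0854
```

```bash
python3 st.py; python3 - <<'E'
from h import *
import pickle
c=eyes.camera_model('wrist');a=snap('wrist','w6.png');pickle.dump(c,open('w6.pkl','wb'))
print([proj('wrist',[.586+.9537*u,-.127-.3007*u,.059],c) for u in(-.06,.06)])
b=snap('scene','s7.png')[150:250,190:300]
u,v=proj('wrist',[.586,-.127,.059],c).astype(int);x0=max(0,u-60);y0=max(0,v-90)
cr=a[y0:y0+180,x0:x0+120];print(x0,y0,cr.shape)
o=np.zeros((560,800,3),np.uint8);k=cv2.resize(cr,None,fx=3.1,fy=3.1,interpolation=cv2.INTER_CUBIC);o[:k.shape[0],:k.shape[1]]=k;o[:360,400:796]=cv2.resize(b,(396,360),interpolation=cv2.INTER_CUBIC)
cv2.imwrite('pics/c6.png',o[:,:,::-1])
E
```

```text
t 14.35 hx -0.0744 hy -0.0000 z 0.2434 F h 0.0 z 0.3 tilt 0.09 yaw 17.60 T [-0.0063 -0.0067  0.0093] w 0.08588970360997895 std [0.5806 0.2851 0.411 ]
[array([315.09828317, 166.04787799]), array([314.7331093 ,  49.40992673])]
254 20 (180, 120, 3)
```

View pics/c6.png

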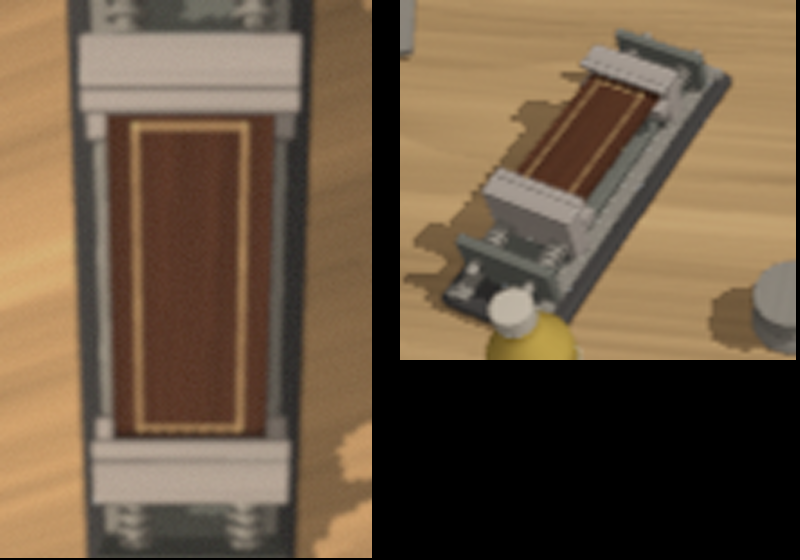

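Both ends are under the lips and the panel lies straight, with the inlay margin equal at both ends. One numeric flatness check from the inlay convergence before handing in.

```bash
python3 - <<'E'
from h import *
import pickle
c=pickle.load(open('w6.pkl','rb'))
im=cv2.imread('pics/w6.png')[...,2].astype(float)
def sub(r,a,b):
    v=im[r,a:b]-np.percentile(im[r,a:b],40);v[v<10]=0;return (v*np.arange(a,b)).sum()/v.sum()
rows=np.arange(66,154);L=[];R=[]
for r in rows: L.append(sub(r,292,304));R.append(sub(r,325,338))
print(L[0],L[-1],R[0],R[-1])
for z in(.0565,.059,.0625):
  d=[np.linalg.norm(onz('wrist',l,r,z,c)-onz('wrist',x,r,z,c)) for r,l,x in zip(rows,L,R)]
  k=np.polyfit(rows,d,1);W=np.polyval(k,[66,153]);s=np.linalg.norm(onz('wrist',315,66,z,c)-onz('wrist',315,153,z,c))
  cam=-np.array(c['view'])[:3,:3].T@np.array(c['view'])[:3,3]
  print('z',z,'inlay widths mm',W*1e3,'height diff far-near mm',(W[0]-W[1])/W.mean()*(cam[2]-z)*1e3,'over',s)
A=[(l+x)/2 for l,x in zip(L,R)];p,q=onz('wrist',A[0],66,.059,c),onz('wrist',A[-1],153,.059,c);d=p-q
print('yaw',np.degrees(np.arctan2(d[1],d[0])),'mid',(p+q)/2)
E
```

```text
297.15343915343914 298.3551912568306 332.5148221343873 330.97058823529414
z 0.0565 inlay widths mm [36.39448979 36.48659786] height diff far-near mm -0.7892693740484058 over 0.09032521752200498
z 0.059 inlay widths mm [36.10310746 36.19447809] height diff far-near mm -0.7829503089249685 over 0.08960205385877414
z 0.0625 inlay widths mm [35.69517219 35.78551041] height diff far-near mm -0.7741036177522163 over 0.08858962473025103
yaw -17.81270228466686 mid [ 0.58561686 -0.12667528  0.059     ]
```

```bash
python3 -c "
from rig import env; print(env.close_job())"
```

```text
the job is handed in; nothing more can be done
None
```

The long panel is loaded in the spring holder, released, and the job is handed in; no verdict was reported. It took about 14.5 s of robot time.

**What I did:** I pinched the panel across its width and carried it over the holder at a 16° tilt with the far end up. I pushed the near end into the near jaw, which moved out about 18.5 mm. I then lowered the far end inside the far lip, eased the panel back to centre, pressed it down with about 10 N and opened the gripper. The highest push I measured was about 14 N, so it stayed under the 20 N limit.

**Last checks (from images taken after retracting):**

| Check | Result |
|---|---|
| Ends | both under the lips |
| Tilt | about 0.5° (limit 2.3°) |
| Yaw against the holder | about 0.3° (limit 3.4°) |
| Centre | within 1 mm of the midpoint between the jaws |
| Distance from the holder's middle | about 4–5 mm (limit 14 mm along x) |
| Gripper | open and clear, about 0.24 m up |

- **Not measured directly:** I inferred the panel's final height from ledge contact (the tool stopped at 54.8 mm) and the flat view. I did not measure the jaws' grip on it after release.
- **Bystanders:** I did not measure their positions afterwards, but the arm never went near them and no unexpected force was read.
- **Disagreement:** At full push, the force reading suggested the jaw had moved 19–20 mm, while the position reading gave 18.5 mm. I eased back slightly before the last lowering step to stay off the stop at 21 mm.

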